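# Check the lift-plate spring of a printer tray with a push gauge

## Task

Pull the slim metal push gauge out of the tool stand, leaving the other two tools standing in it, and check the spring of the paper tray's sloping lift plate: set the gauge's foot inside the ring marked on the plate, with the gauge square to the sloping plate (not plumb), and press lightly, with about 4 newtons. Finish while still holding the gauge pressed there, steady, so that the reading can be taken; touch the tray with nothing but the gauge.

Things in the scene. Friction and masses are not known exactly. Their poses are not given: they have to be found in the camera images.
- gauge: Rigid round push gauge, 170 mm long, 80 g. Origin: centre of the foot's underside, z towards its top. Steel foot 14 mm wide, 5 thick; rod 7 mm wide up to 62 mm; then an aluminium barrel 18 mm wide with two thin dark bands. Starts upright, foot on the floor of any of the stand's bores, upper 92 mm out. Tallest of the three tools, the only straight bare-metal barrel.
- gauge_foot (a point): Centre of the underside of the gauge's foot, the same point and axes as the gauge's origin.
- stand: Heavy pale wooden tool stand, a block, fixed, 190 mm (its x) by 56 mm (its y) by 90 mm high; origin at the centre of its underside on the table, z up. Three vertical round bores 22 mm in diameter and 78 mm deep (floor 12 mm above the table) in a row along its x at -65, 0 and +65 mm.
- screwdriver: Screwdriver standing in another bore of the stand, 145 mm long: black handle that swells to 29 mm. Origin at its lower tip, z up. Stays in the stand.
- marker: White marker with a black cap 19 mm wide, 135 mm long, standing in another bore of the stand. Origin at its lower end, z up. Stays in the stand.
- tray: White printer paper tray, 250 mm (x) by 252 mm (y), fixed on a grey rest that slopes it 15 degrees, rising to its +x side. Origin on the table under its centre, z vertical. Side walls along its y sides, up to 115 mm above the table. Lower half: two upright grey paper guides 30 mm high at varying widths. Upper half: the spring lift plate.
- ring_mark (a point): Centre of the dark ring (outside 30 mm, inside 24 mm) on the white lift plate's top face, about 90 mm above the table; z: outward normal, 15 degrees off vertical towards the tray's -x; x up the slope, y as the tray's. Plate 100 (x) by 225 mm (y); the ring is 60 mm from its middle to -y, a cross (not the target) as far to +y, a cork pad between. Moves with the plate.
- lift_plate (a joint): How far the spring lift plate is pressed in along its normal, in m: 0 at rest, bottoms at 0.018. It starts to give at about 0.7 N and takes 0.4 N more for each mm: about 4 N at 0.008.

How it is judged:
On the way:
1. the gauge is drawn clear out of the stand, held in the fingers (height (world z) of gauge_foot above 0.095 m and contact force between the fingers and gauge above 1 N and contact force between gauge and stand below 0.1 N), for 0.1 s.
At the end, for the whole second after the job is handed in: Still gripped and steady: foot within 9 mm of the ring centre, gauge within 8 degrees (0.14 rad) of square to the lift plate, pressing with 2 to 6.5 N (plate in 2 mm or more); the robot itself not touching the tray; screwdriver and marker within 30 mm of their start (distance between gauge_foot and ring_mark below 0.009 m and angle between the z axis of gauge and the z axis of ring_mark, either way round below 0.14 rad and contact force between gauge and tray between 2 and 6.5 N and value of joint lift_plate above 0.002 m and contact force between the fingers and gauge above 1 N and contact force between each of the arm, the fingers and tray below 0.3 N and contact force between gauge and stand below 0.1 N and linear speed of gauge below 0.02 m/s and distance of each of screwdriver, marker from where it was at the start of the episode below 0.03 m); the arm keeps its last pose, push and grip.
It fails at once if the screwdriver or the marker is taken from its bore (distance of any of screwdriver, marker from where it was at the start of the episode above 0.03 m).
It fails at once if the fingers or the arm press on the tray (contact force between any of the fingers, the arm and tray above 2 N).
It also fails if it takes over 38 s, if anything falls off the work surface, if the arm or the gripper's body presses on something with over 40 N, if the wrist force passes 120 N, or if a joint passes its speed limit or range.

## Robot

A 6-joint arm with a two-finger parallel gripper is mounted at the origin on the work surface. World frame = base frame: x ahead of the robot, y to its left, z up, the work surface at z = 0. Lengths are in m, angles in rad, forces in N, time in s.
With the tool pointing down it reaches from about 0.275 to 1 m from the base axis. Payload 8.4 kg.
Tool frame: the origin (TCP) lies midway between the tips of the shut fingers; the grasp point (between the pads) lies 19 mm behind it; z points along the fingers, y is the line along which they close (so a half turn about z gives the same grasp; the last joint's range is limited). The gripper opens to 85 mm and grips with 20 to 120 N. Pads are 22 mm wide; open, the fingers measure 114 mm over their backs; the gripper's body (76 mm by 85 mm) begins 54 mm behind the grasp point. The pads swing forward as they close: fully open they stand 13 mm farther back than shut.
Start: joints at [1.292, 0.353, 1.633, -0, 1.155, -0.002], TCP at [0.171, 0.601, 0.231] pointing down, gripper open.
Joint ranges: [-2.63, 2.63], [-0.92, 2.1], [0.06, 2.66], [-1.3, 4.44], [0, 2.69], [-3.02, 3.02]. Speed limits (rad/s): [2.22, 2.22, 2.79, 3.14, 3.14, 3.14].

## Interface

Orientations are given as a unit quaternion [x, y, z, w].
In Python, from workcell import bot, claw, kinematics, optics, ticket, spotter gives the robot as it stands. Calls block until the motion is done:
- bot.reach(position, orientation): joint-space move of the TCP to a pose.
- bot.servo_line(position, ori=None, velocity=0.15): straight line of the TCP; ori=None keeps the orientation; velocity is the mean speed in m/s.
- bot.goto_joints(angles): joint-space move.
- claw.move_gripper(opening, strength=None): finger opening in m; strength is the grip in N (None keeps the last); returns when the fingers have stopped.
- bot.dwell(seconds).
- kinematics.solve_ik(position, orientation): joint angles nearest the present ones, or None.
- optics.read_camera(name): name is "scene" or "top" or "wrist"; returns a dict with "frame" (420x560x3 uint8, red, green, blue), "intrinsics" (3x3 intrinsics, pixels), "view" (4x4, takes a point from world to camera coordinates). Camera axes: x right, y down, z forward; pixel columns grow to the right and rows downward; lengths in m; the calibration is good to about 2 mm. A picture is of the moment at which its call begins. There is no depth.
A pose or a line that the arm cannot do raises bot.IKError and nothing moves.
- ticket.hand_in(): hands the job in; it is judged then, once.
Trained networks look in a picture, given as the dict that the camera call returned (one of the last four; its "shot" number tells which), for a name from the list of things; names that differ only in an ending like _2 or _b are one class to them, and where a whole thing is asked for, a point or a joint stands for the part that bears it (a point fixed in the world has none). Each returns a list of dicts, best first, with "score" (0 to 1); they miss things now and then, are a little off and sometimes report something else, mostly with a low value. They report only what shows in the picture. A call takes as long as a camera call.
- spotter.silhouettes(picture, thing): "mask" (420x560 bool, what is visible of it) and "uv" ([column, row] in pixels, amid what is visible of it).
Readings, each from a call of its own:
- bot.read_time_s(): time.
- bot.read_joint_pos(): joint angles.
- bot.read_joint_vel(): joint speeds.
- bot.read_joint_efforts(): joint torques, N m.
- bot.read_position(): TCP position.
- bot.read_orientation(): TCP orientation.
- bot.read_wrist_force(): force on the tool from outside, world axes, zero at the start.
- bot.read_ft_torque(): the same for the moment, N m.
- bot.read_gripper_width(): finger opening in m.
- bot.read_grip_force(): force on a finger pad.
Only numpy, scipy, OpenCV 4.12 (cv2) and the standard library are available. Lean on these libraries where they do the work, as an engineer would, in place of code of your own. Each camera call takes 0.05 s, during which the arm holds its last target. There are 200 camera calls.

## Working session

There is one attempt and no reset: what is moved stays moved. The work goes in short steps, each a Python script; the robot and the scene stay as the last script left them, time stands still between calls to the robot, and variables do not carry over. Pictures are saved under pics/ and viewed, at most 10 in all, crops included, and the job is handed in when it is done.

```bash
mkdir -p pics; ls
python3 - <<'E'
from workcell import bot, optics, spotter
import cv2, numpy as np, pickle
P={}
for n in("scene","top"):
    p=optics.read_camera(n);P[n]=p
    cv2.imwrite(f"pics/{n}0.png",p["frame"][:,:,::-1])
    print(n,p["intrinsics"].round(1).tolist(),p["view"].round(3).tolist())
    for t in("gauge","stand","screwdriver","marker","tray","ring_mark"):
        for d in spotter.silhouettes(p,t)[:2]:
            ys,xs=np.where(d["mask"]);print(t,round(d["score"],2),np.round(d["uv"]),xs.min(),xs.max(),ys.min(),ys.max(),len(xs))
pickle.dump(P,open("p0.pkl","wb"))
print(bot.read_time_s(),bot.read_orientation())
E
```

```text
pics
workcell.py
scene [[520.1, 0.0, 287.4], [0.0, 520.1, 209.6], [0.0, 0.0, 1.0]] [[0.754, 0.657, 0.017, -0.423], [0.517, -0.577, -0.632, -0.203], [-0.405, 0.486, -0.775, 1.29], [0.0, 0.0, 0.0, 1.0]]
gauge 0.67 [394. 152.] 388 403 135 174 332
stand 0.6 [369. 169.] 328 409 130 211 3493
stand 0.48 [395. 156.] 388 403 135 173 331
screwdriver 0.75 [346. 126.] 343 358 114 141 343
marker 0.6 [371. 140.] 366 377 131 156 208
tray 0.9 [243. 273.] 144 329 200 355 15927
ring_mark 0.96 [257. 276.] 204 312 221 328 5295
top [[392.5, 0.0, 276.2], [0.0, 392.5, 213.1], [0.0, 0.0, 1.0]] [[-0.02, -1.0, 0.0, 0.039], [-0.99, 0.019, -0.142, 0.535], [0.142, -0.003, -0.99, 0.66], [0.0, 0.0, 0.0, 1.0]]
gauge 0.78 [131. 150.] 116 147 137 164 384
gauge 0.5 [128. 193.] 115 141 184 203 300
stand 0.65 [128. 194.] 115 139 184 200 258
stand 0.59 [357. 176.] 285 425 135 220 8025
screwdriver 0.93 [120. 235.] 106 132 223 242 344
marker 0.5 [128. 194.] 116 140 185 201 261
marker 0.31 [131. 149.] 114 147 136 164 431
tray 0.97 [363. 202.] 274 447 120 296 21504
ring_mark 0.97 [357. 176.] 286 425 135 220 7961
0.7 [1.37957192e-01 9.90438192e-01 3.76413231e-05 2.19492748e-06]
```

View pics/top0.png

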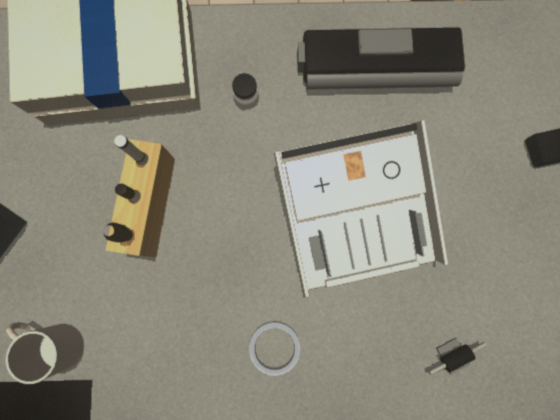

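View pics/scene0.png

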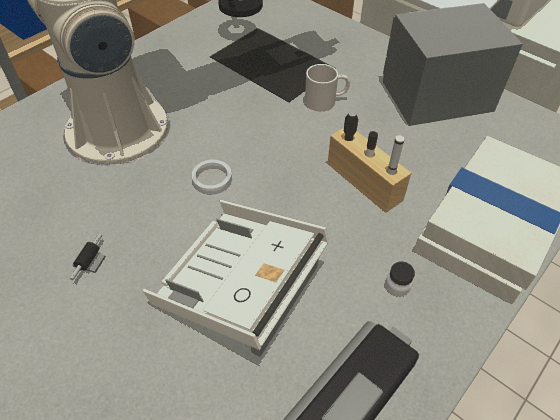

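The gauge is the bare-metal one: top view (122,142)–(138,162), scene (394,152). The marker is in the middle bore and the screwdriver at the far end. The ring is at top (391,170) and scene (242,295), the cross at (321,185) and (277,245).

```bash
cat > h.py <<'E'
import numpy as np, cv2
from scipy.optimize import least_squares
def proj(p,X):
    c=np.atleast_2d(X)@p["view"][:3,:3].T+p["view"][:3,3]; q=c@p["intrinsics"].T; return q[:,:2]/q[:,2:]
def tri(ps,uvs):
    return least_squares(lambda X:np.concatenate([proj(p,X)[0]-u for p,u in zip(ps,uvs)]),[.4,0,.1])
def dark(p,uv,r):
    g=cv2.cvtColor(p["frame"],cv2.COLOR_RGB2GRAY).astype(float); u,v=uv
    w=g[v-r:v+r+1,u-r:u+r+1]; m=np.clip(np.median(w)-25-w,0,None); ys,xs=np.mgrid[v-r:v+r+1,u-r:u+r+1]
    return np.array([(m*xs).sum(),(m*ys).sum()])/m.sum()
E
python3 - <<'E'
from h import *; import pickle
from workcell import spotter, optics
P=[optics.read_camera(n) for n in("scene","top")]
for nm,a,b in(("ring",(242,295),(391,170)),("cross",(277,245),(321,185))):
    uv=[dark(P[0],a,11),dark(P[1],b,12)]; s=tri(P,uv); print(nm,uv,s.x.round(4),s.fun.round(2))
for t,z in(("gauge",.136),("marker",.11),("screwdriver",.12)):
    for p in P:
        d=spotter.silhouettes(p,t)[0]; ys,xs=np.where(d["mask"]); c=np.array([xs.mean(),ys.mean()])
        s=least_squares(lambda q:proj(p,[q[0],q[1],z])[0]-c,[.4,.3]); print(t,c.round(1),s.x.round(4))
a=cv2.resize(P[0]["frame"][105:215,320:420],None,fx=5,fy=5,interpolation=cv2.INTER_CUBIC)[:,:400]
a=cv2.resize(P[0]["frame"][105:215,325:415],(400,489),interpolation=cv2.INTER_CUBIC)
b=cv2.resize(P[1]["frame"][130:240,95:185],(400,489),interpolation=cv2.INTER_CUBIC)
cv2.imwrite("pics/crop.png",np.hstack([a,b])[:,:,::-1])
E
```

```text
ring [array([241.68325601, 294.83452833]), array([391.29894395, 169.35759545])] [ 0.5992 -0.1662  0.0875] [ 0.09 -0.    0.06  0.06]
cross [array([277.02198473, 245.54412214]), array([321.48398268, 184.71139971])] [ 0.5753 -0.048   0.0873] [ 0.03 -0.    0.02  0.02]
gauge [395.5 154.2] [0.6264 0.2549]
gauge [130.3 149.5] [0.6269 0.255 ]
marker [371.4 143.3] [0.5584 0.2731]
marker [126.5 192.1] [0.5644 0.2686]
screwdriver [349.7 127. ] [0.4988 0.2738]
screwdriver [120.5 233.4] [0.497  0.2717]
```

View pics/crop.png

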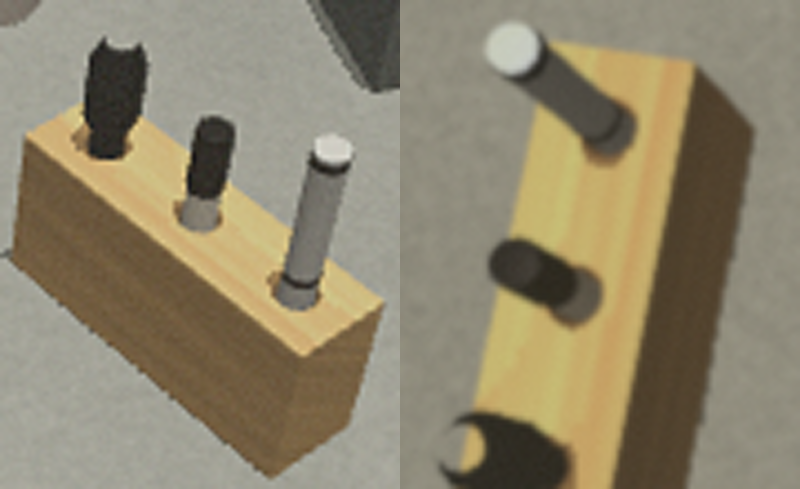

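```bash
cat >> h.py <<'E'
from scipy.spatial.transform import Rotation as Ro
G=np.array([.6267,.255]); RING=np.array([.5992,-.1662,.0875]); psi=0.1995
ty=np.array([-np.sin(psi),np.cos(psi),0]); tx=np.array([np.cos(psi),np.sin(psi),0])
n=-np.sin(np.radians(15))*tx+np.cos(np.radians(15))*np.array([0,0,1.])
def quat(y,z): return Ro.from_matrix(np.stack([np.cross(y,z),y,z],1)).as_quat()
sy=np.array([.138,.9904,0]); QG=quat(sy,np.array([0,0,-1.])); QP=quat(ty,-n)
E
python3 - <<'E'
from h import *
from workcell import bot, claw, kinematics, optics
for q,pp in((QG,[*G,.126]),(QG,[*G,.26]),(QP,RING+.133*n)):
    print(kinematics.solve_ik(list(pp),list(q)))
claw.move_gripper(.06,60)
bot.reach([*G,.24],QG); print(bot.read_time_s())
p=optics.read_camera("wrist"); cv2.imwrite("pics/w0.png",p["frame"][:,:,::-1])
print(proj(p,[[*G,.182],[*G,.09]]))
E
```

```text
[ 3.84217681e-01  5.36042516e-01  1.59885274e+00 -4.44089210e-16
  1.00669740e+00 -1.04813239e+00]
[ 3.84217681e-01  4.09912634e-01  1.48380403e+00 -4.44089210e-16
  1.24787599e+00 -1.04813239e+00]
[-0.38196055  0.21227524  1.89356514  0.19475785  0.82499091 -2.26951765]
3.5333
[[278.79977618 231.00603089]
 [279.56180134 197.13538683]]
```

View pics/w0.png

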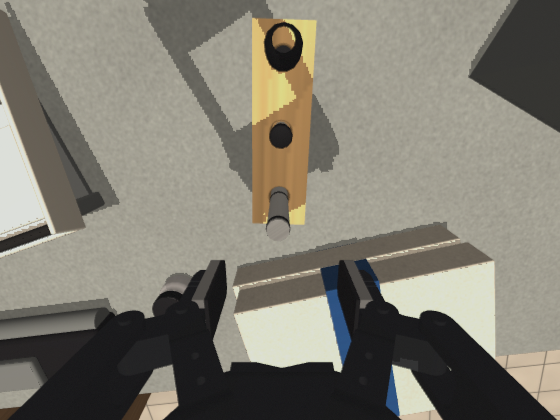

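The gauge top shows at (278,230), which matches the prediction of (279,231). The fingers straddle it, clear of the marker.

```bash
python3 - <<'E'
from h import *
from workcell import bot, claw, optics
bot.servo_line([*G,.128],velocity=.12)
claw.move_gripper(.0,60); print(bot.read_gripper_width(),bot.read_grip_force(),bot.read_wrist_force())
bot.servo_line([*G,.26],velocity=.1); print(bot.read_gripper_width(),bot.read_grip_force(),bot.read_wrist_force(),bot.read_time_s())
# foot ~116 mm beyond TCP; hover 50 mm over ring
L=.116
bot.reach(list(RING+(L+.045)*n),QP); bot.dwell(.4)
print(bot.read_position()-(RING+(L+.045)*n),bot.read_wrist_force(),bot.read_time_s())
for m in("scene","top"):
    p=optics.read_camera(m); cv2.imwrite(f"pics/{m}1.png",p["frame"][:,:,::-1])
    F=RING+.045*n; print(m,proj(p,[F,F+.06*n,F+.17*n,RING]).round(1).tolist())
E
python3 -c "
import cv2,numpy as np
a=cv2.imread('pics/scene1.png')[140:340,160:360];b=cv2.imread('pics/top1.png')[90:290,300:500]
cv2.imwrite('pics/c1.png',cv2.resize(np.hstack([a,b]),(800,400),interpolation=cv2.INTER_CUBIC))"
```

```text
0.01676339262048462 58.54056715965271 [-1.61834479 -1.94875716  5.91179625]
0.016728733259534757 58.41766834259033 [ 0.19928018  0.0199536  -1.43804853] 6.6
[ 1.21170823e-04  2.76706471e-04 -7.07386823e-05] [ 0.0048242   0.52991693 -1.67325241] 8.6083
scene [[234.6, 278.6], [224.2, 255.1], [202.2, 205.5], [241.8, 294.8]]
top [[401.3, 169.5], [417.2, 169.5], [457.1, 169.8], [391.4, 169.4]]
```

View pics/c1.png

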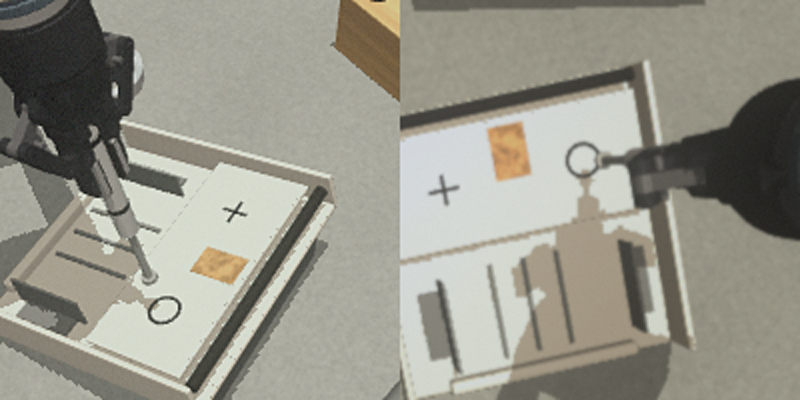

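The foot shows at scene (234.5,279) and top (401,169.5), as predicted. I'll check the tilt next.

Run:
```python
from h import *
from workcell import spotter, optics
F=RING+.045*n; obs=[]
for m in("scene","top"):
    p=optics.read_camera(m)
    for d in spotter.silhouettes(p,"gauge")[:1]:
        ys,xs=np.where(d["mask"]); print(m,d["score"],len(xs),xs.min(),xs.max(),ys.min(),ys.max())
        vx,vy,x0,y0=cv2.fitLine(np.stack([xs,ys],1).astype(np.float32),cv2.DIST_HUBER,0,.01,.01).ravel()
        obs.append((p,np.array([-vy,vx]),np.array([x0,y0])))
        print([round(float((q-obs[-1][2])@obs[-1][1]),2) for q in proj(p,[F,F+.06*n,F+.1*n])])
def f(v):
    A=F+v[0]*tx+v[1]*ty; d=n+v[2]*tx+v[3]*ty
    return [ (proj(p,A+t*d)[0]-c)@w for p,w,c in obs for t in(0.,.08)]
s=least_squares(f,[0,0,0,0]); print(s.x,s.fun)
```

```text
scene 0.83 529 205 237 203 281
[-1.06, 0.51, 1.64]
top 0.72 110 399 419 165 173
[-1.21, 2.3, 5.09]
[-0.00191523 -0.00072324  0.08699282 -0.01560389] [-4.64051066e-15  2.27530295e-14  7.20934543e-14  1.34507358e-13]
```

Run:
```python
from h import *
from workcell import spotter, optics, bot
F=RING+.045*n
im=[]
for m,(u,v) in(("wrist",(180,110)),("scene",(185,195)),("top",(385,145))):
    p=optics.read_camera(m); w=200 if m=="wrist" else (100 if m=="scene" else 50)
    q=proj(p,[F,F+.06*n,F+.1*n]); print(m,q.round(1).tolist())
    if m=="wrist": u,v=(q[0]-w/2).astype(int); v=max(0,min(v,420-w)); u=max(0,u)
    k=260//w if w<200 else 1.3
    a=cv2.resize(p["frame"][v:v+w,u:u+w],(520,520),interpolation=cv2.INTER_CUBIC)
    k=520/w
    for c in q: cv2.circle(a,tuple(int(t) for t in (c+.5-[u,v])*k),3,(255,0,0),-1)
    im.append(cv2.resize(a,(266,266) if m!="scene" else (266,266)))
    print(m,u,v,w)
cv2.imwrite("pics/c2.png",cv2.resize(np.hstack(im),(798,266))[:,:,::-1])
```

```text
wrist [[280.2, 205.9], [279.9, 230.6], [279.5, 255.8]]
wrist 180 105 200
scene [[234.6, 278.6], [224.2, 255.1], [216.6, 238.1]]
scene 185 195 100
top [[401.3, 169.5], [417.2, 169.5], [429.7, 169.6]]
top 385 145 50
```

View pics/c2.png

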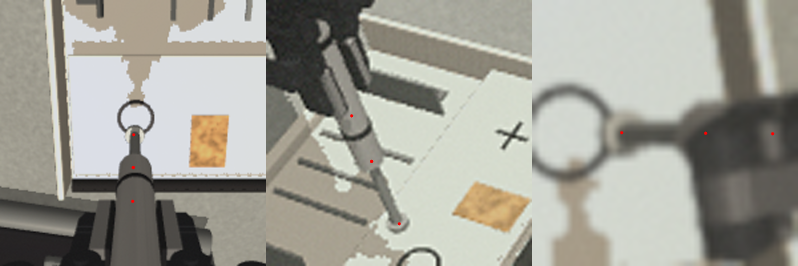

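The predicted axis (red dots) lies on the rod and barrel in all three views, so the tilt is negligible. The 0.087 rad estimate came from the occluded mask. I'll press now, guided by wrist force.

Run:
```python
from h import *
from workcell import bot, ticket
L=.116
def fn(): return np.mean([np.array(bot.read_wrist_force())@n for _ in range(3)])
bot.dwell(.3); f0=fn(); print(f0,bot.read_time_s())
bot.servo_line(list(RING+(L+.006)*n),velocity=.04)
d=.006
while d>-.016 and bot.read_time_s()<30:
    d-=.0015; bot.servo_line(list(RING+(L+d)*n),velocity=.015); bot.dwell(.15)
    f=fn()-f0; print(round(d*1e3,1),round(f,2),round((np.array(bot.read_position())-RING)@n*1e3-116,2))
    if f>3.7: break
bot.dwell(1); print(fn()-f0,bot.read_wrist_force(),bot.read_grip_force(),bot.read_time_s())
```

```text
-1.3960428643546996 9.3583
4.5 0.26 4.59
3.0 1.03 2.99
1.5 0.2 1.56
0.0 1.71 0.03
-1.5 2.39 -1.45
-3.0 2.75 -2.98
-4.5 3.71 -4.47
3.5134122145990263 [-0.05625012 -1.52602605  2.09625383] 58.6558735370636 14.2833
```

Run:
```python
from h import *
from workcell import bot, optics
A=[]
for _ in range(15): A.append(bot.read_wrist_force()); bot.dwell(.05)
A=np.array(A); print(A.mean(0),A.std(0),A.mean(0)@n+1.4,bot.read_time_s())
im=[];F=RING-.007*n
for m,(u,v),w in(("wrist",(180,105),200),("scene",(190,225),90),("top",(365,145),50)):
    p=optics.read_camera(m); q=proj(p,[F,F+.06*n,F+.1*n]); k=266/w
    a=cv2.resize(p["frame"][v:v+w,u:u+w],(266,266),interpolation=cv2.INTER_CUBIC)
    for c in q: cv2.circle(a,tuple(int(t) for t in (c+.5-[u,v])*k),1,(255,0,0),-1)
    im.append(a)
cv2.imwrite("pics/c3.png",np.hstack(im)[:,:,::-1])
```

```text
[-0.30417147 -0.98255311  2.02281201] [0.58631597 0.46964096 0.41780744] 3.4814479461700643 15.0333
```

View pics/c3.png

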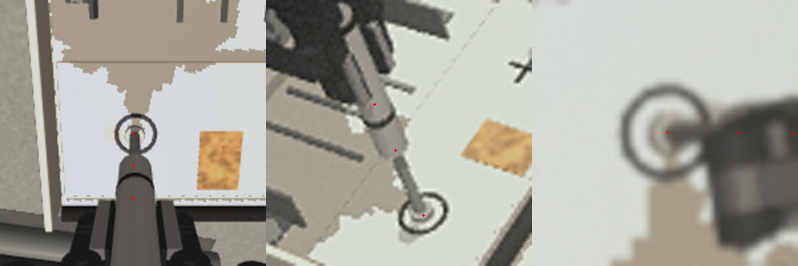

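The foot sits centred in the ring in all views, with the gauge on the normal. The force is about 3.5 N, so I'll press 1 mm further and hand in.

Run:
```python
from h import *
from workcell import bot, ticket
bot.servo_line(list(RING+(.116-.0055)*n),velocity=.01); bot.dwell(.8)
A=np.array([(bot.read_wrist_force(),bot.dwell(.04))[0] for _ in range(12)]); print(A.mean(0)@n+1.4,bot.read_grip_force(),bot.read_time_s())
print(ticket.hand_in())
```

```text
3.9005187198191225 58.74714732170105 16.7333
the job is handed in; nothing more can be done
None
```

I handed the job in at about 17 s, with the gauge still gripped and pressing at about 3.9 N, its foot centred in the ring and square to the sloping plate; the screwdriver and marker were left in the stand, and no verdict came back.

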